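# Release the latched key on the tube heater

### The job

One of the four identical latching keys on the tube heater is already latched down: find it (a light tap tells, as it sits lower and feels firm), then press it right in and let go so that it springs up, and finish with all four keys fully up. Do not press the other keys in, beyond a light tap, and leave the jar, the tip box and the little bottle where they stand.

Things in the scene. Friction and masses are not known exactly. Their poses are not given: they have to be found in the camera images.
- console: Dry-block tube heater fixed on the bench: white case 230 (own x) x 280 (own y) mm, flat deck 75 mm high. Origin: centre of its underside, z up; yaw up to 0.3 rad. Four identical keys in one row along its y, 52 mm apart, at own x = -55 mm (robot's side). From own x = 20 mm on stand an aluminium tube block (18 mm above the deck) and a display (12 mm).
- key_a (a joint): How far this latching key is in, m: 0 up, 0.0045 latched, 0.007 at its stop. Let go before 6 mm it returns to where it was; pressed to the stop and let go, the latched key springs up, while an up key latches, for good. Push: 2 N starts an up key, 5 N at 4 mm, 6 N at most before the stop; the latched key is firm up to 5 N. Just one starts latched; letters are in no order in the row.
- key_a_top (a point): Centre of the flat top of this white key cap, 34 (console's x) x 28 mm (console's y); moves with the key. Height above the bench: 91 mm up, 86.5 mm latched, 84 mm at the stop (deck 75 mm). A black frame 4 mm high surrounds the cap on the deck.
- key_b (a joint): How far this latching key is in, m: 0 up, 0.0045 latched, 0.007 at its stop. Let go before 6 mm it returns to where it was; pressed to the stop and let go, the latched key springs up, while an up key latches, for good. Push: 2 N starts an up key, 5 N at 4 mm, 6 N at most before the stop; the latched key is firm up to 5 N. Just one starts latched; letters are in no order in the row.
- key_b_top (a point): Centre of the flat top of this white key cap, 34 (console's x) x 28 mm (console's y); moves with the key. Height above the bench: 91 mm up, 86.5 mm latched, 84 mm at the stop (deck 75 mm). A black frame 4 mm high surrounds the cap on the deck.
- key_c (a joint): How far this latching key is in, m: 0 up, 0.0045 latched, 0.007 at its stop. Let go before 6 mm it returns to where it was; pressed to the stop and let go, the latched key springs up, while an up key latches, for good. Push: 2 N starts an up key, 5 N at 4 mm, 6 N at most before the stop; the latched key is firm up to 5 N. Just one starts latched; letters are in no order in the row.
- key_c_top (a point): Centre of the flat top of this white key cap, 34 (console's x) x 28 mm (console's y); moves with the key. Height above the bench: 91 mm up, 86.5 mm latched, 84 mm at the stop (deck 75 mm). A black frame 4 mm high surrounds the cap on the deck.
- key_d (a joint): How far this latching key is in, m: 0 up, 0.0045 latched, 0.007 at its stop. Let go before 6 mm it returns to where it was; pressed to the stop and let go, the latched key springs up, while an up key latches, for good. Push: 2 N starts an up key, 5 N at 4 mm, 6 N at most before the stop; the latched key is firm up to 5 N. Just one starts latched; letters are in no order in the row.
- key_d_top (a point): Centre of the flat top of this white key cap, 34 (console's x) x 28 mm (console's y); moves with the key. Height above the bench: 91 mm up, 86.5 mm latched, 84 mm at the stop (deck 75 mm). A black frame 4 mm high surrounds the cap on the deck.
- jar: Bystander: white plastic jar, 84 mm across, 130 mm high, loose on the bench beside the console's own -y end. Origin: centre of its underside.
- tip_box: Bystander: yellow box of pipette tips, 85 by 120 by 56 mm high, loose on the bench beside the console's own +y end. Origin: centre of its underside.
- vial: Bystander: small amber bottle, 32 mm across, 60 mm high, loose on the bench behind the console. Origin: centre of its underside.

How it is judged:
By the outcome, as a careful person would: the job done as asked, in the order asked, and still so for the second after the job is handed in, with the robot touching nothing.
It also fails if it takes over 38 s, if anything falls off the work surface, if the arm or the gripper's body presses on something with over 40 N, if the wrist force passes 120 N, or if a joint passes its speed limit or range.

### The arm

A 7-joint arm with a two-finger parallel gripper is mounted at the origin on the work surface. World frame = base frame: x ahead of the robot, y to its left, z up, the work surface at z = 0. Lengths are in m, angles in rad, forces in N, time in s.
With the tool pointing down it reaches from about 0.425 to 1.025 m from the base axis. Payload 9.4 kg.
Tool frame: the origin (TCP) lies on the centre line of the jaws, within the pads' length; the fingertips stand 8 mm ahead of it and the grasp point (between the pads) lies 11 mm behind it; z points along the fingers, y is the direction in which the jaws open and shut (so a half turn about z gives the same grasp; the last joint's range is limited). The gripper opens to 93 mm and grips with 3 to 60 N. Pads are 15 mm wide; open, the fingers measure 128 mm over their backs; the gripper's body (75 mm by 188 mm) begins 65 mm behind the grasp point.
Start: joints at [1.141, 0.599, -0.003, 1.599, 0.002, 0.943, -0.08], TCP at [0.25, -0.68, 0.227] pointing down, gripper open.
Joint ranges: [-2.57, 2.57], [-0.35, 1.97], [-1.29, 1.29], [0.11, 2.56], [-1.05, 4.19], [0.11, 1.86], [-2.63, 2.63]. Speed limits (rad/s): [2.22, 2.22, 3.01, 3.01, 3.14, 3.14, 3.14].

### API

Orientations are given as a 3x3 rotation matrix whose columns are the frame's x, y, z axes.
In Python, from station import ctrl gives the robot as it stands.
- The arm moves only by the tool arm_command, never from a script. Its argument "moves" is a list of rows, each an object with "travel": the shift along the tool's x, y, z in m, a list of three; "angular": the turn, a rotation vector about the tool's x, y, z in rad, a list of three. In form: [{"travel": [tx, ty, tz], "angular": [rx, ry, rz]}, ...]. A call has 1 to 8 rows; each row shifts and turns the commanded pose from where the row before left it, along the tool's axes as they then stand; what a row does not reach is not made up. A row lasts 1/12 s, in which the tool goes at most 41.7 mm and 7.16 degrees, less where a joint would pass 70% of its speed; a pose out of reach is approached as far as the arm can. A call with a gripper value outside its range is refused whole. "hand" is the opening, from -1 (shut) to 1 (fully open), so that 0 is half open, set as the call begins (left out, the last holds). The fingers move at their own pace and stop on an object; the grip force is fixed at half the most. Time passes only in rows, so rows that do not move let the fingers close. It gives the time, the measured TCP pose, the force and the opening at its end, in the units of the state.
- ctrl.state(): the state, without advancing time (a new reading comes with each control period).
- ctrl.grab_frame(name): name is "scene" or "top" or "wrist"; returns a dict with "pixels" (384x512x3 uint8, blue, green, red), "fx", "fy", "cx", "cy" (pixels), "R" (3x3) and "t" (3): a world point X has camera coordinates R X + t. Camera axes: x right, y down, z forward; pixel columns grow to the right and rows downward; lengths in m; the calibration is good to about 2 mm. A picture is of the moment at which its call begins. There is no depth.
- ctrl.job_done(): hands the job in, once; it reports no verdict.
Trained networks look in the newest picture that a camera, given by its name, has taken for a name from the list of things; names that differ only in an ending like _2 or _b are one class to them, and where a whole thing is asked for, a point or a joint stands for the part that bears it (a point fixed in the world has none). Each returns a list of dicts, best first, with "conf" (0 to 1); they miss things now and then, are a little off and sometimes report something else, mostly with a low value. They report only what shows in the picture. A call takes as long as a camera call.
- ctrl.find_in(camera, label): "at" ([column, row] in pixels, amid what is visible of it).
The state is a dict: "time_s": time; "q": joint angles; "qvel": joint speeds; "joint_efforts": joint torques, N m; "eef_pos": TCP position; "eef_rot": TCP orientation; "ft_force": force on the tool from outside, world axes, zero at the start; "ft_torque": the same for the moment, N m; "finger_gap": finger opening in m.
Only numpy, scipy, OpenCV 4.12 (cv2) and the standard library are available. Lean on these libraries where they do the work, as an engineer would, in place of code of your own. Each camera call takes 0.05 s, during which the arm holds its last target. There are 200 camera calls.

## Working session

There is one attempt and no reset: what is moved stays moved. The work goes in short steps, Python scripts to look and compute and a tool call to move; the robot and the scene stay as the last step left them, time stands still between calls to the robot, and variables do not carry over. Pictures are saved under pics/ and viewed, about 8 in all and at most 12, crops included, and the job is handed in when it is done.

Besides the shell and the picture viewer there is one more tool, called after "Emit:" as name(argument=value, ...) on one line, values as JSON. arm_command: Moves the arm, as the interface text tells. Its arguments: {"type":"object","properties":{"moves":{"type":"array","items":{"type":"object","properties":{"travel":{"type":"array","items":{"type":"number"}},"angular":{"type":"array","items":{"type":"number"}}}}},"hand":{"type":"number"}},"required":["moves"]}

```bash
mkdir -p pics
cat > h.py <<'E'
import numpy as np, cv2
from station import ctrl
def ray(f,uv,z):
    R=np.array(f["R"]);t=np.array(f["t"]);c=-R.T@t
    d=R.T@np.array([(uv[0]-f["cx"])/f["fx"],(uv[1]-f["cy"])/f["fy"],1])
    return c+d*(z-c[2])/d[2]
def proj(f,X):
    p=np.array(f["R"])@np.array(X)+np.array(f["t"]);return [f["fx"]*p[0]/p[2]+f["cx"],f["fy"]*p[1]/p[2]+f["cy"]]
E
python3 - <<'E'
from h import *
ims=[]
for n in ("top","scene"):
    f=ctrl.grab_frame(n);cv2.imwrite(f"pics/{n}1.png",f["pixels"])
    print(n,"cam",(-np.array(f["R"]).T@np.array(f["t"])).round(3),f["fx"])
    for l,z in (("key_a_top",.09),("console",.075),("jar",.13),("tip_box",.056),("vial",.06)):
        for d in ctrl.find_in(n,l)[:5]: print(l,np.round(d["at"],1),round(d["conf"],2),ray(f,d["at"],z).round(3))
s=ctrl.state();print(s["time_s"],s["eef_pos"],s["eef_rot"],s["ft_force"])
E
```

```text
top cam [0.541 0.065 1.1  ] 432.964500132062
key_a_top [366.8 224.1] 0.68 [ 0.507 -0.188  0.09 ]
key_a_top [323.5 217.4] 0.6 [ 0.525 -0.087  0.09 ]
console [328.1 217.3] 0.65 [ 0.525 -0.101  0.075]
console [337.7 188.9] 0.61 [ 0.591 -0.126  0.075]
jar [442.3 195.2] 0.69 [ 0.569 -0.351  0.13 ]
tip_box [240.2 188.8] 0.83 [0.598 0.107 0.056]
vial [347.3 138.7] 0.62 [ 0.714 -0.156  0.06 ]
vial [302.7 214.3] 0.24 [ 0.533 -0.042  0.06 ]
scene cam [ 1.102 -0.012  0.728] 374.19969702651804
key_a_top [139.9 162.6] 0.65 [ 0.518 -0.189  0.09 ]
console [174.  200.1] 0.59 [ 0.622 -0.118  0.075]
console [182.5 160.2] 0.52 [ 0.512 -0.096  0.075]
jar [ 52.2 192.4] 0.6 [ 0.607 -0.347  0.13 ]
tip_box [276.  192.2] 0.9 [0.621 0.104 0.056]
vial [156.6 255.5] 0.53 [ 0.74  -0.157  0.06 ]
0.6 [ 0.25048453 -0.68033392  0.22661961] [[ 9.38393268e-01  3.45569195e-01 -7.70906288e-05]
 [ 3.45569195e-01 -9.38393271e-01 -9.41616111e-06]
 [-7.55952626e-05 -1.78040844e-05 -9.99999997e-01]] [0.51302985 0.08191948 0.06637675]
```

View pics/top1.png

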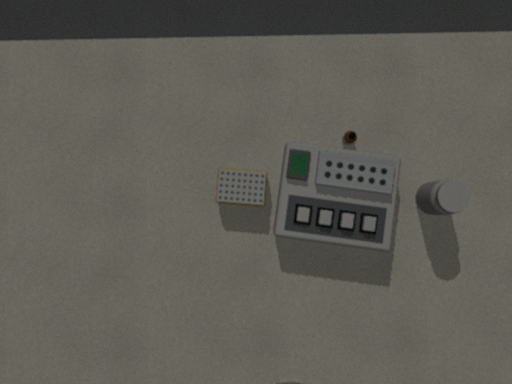

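View pics/scene1.png

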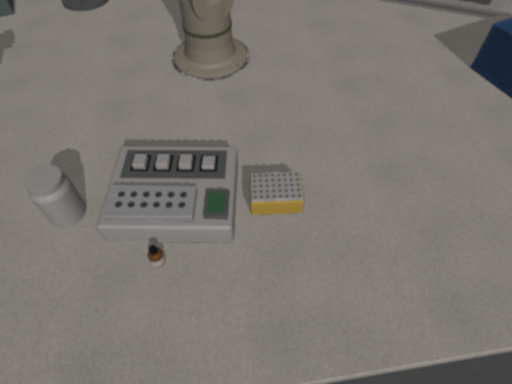

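The top view shows the four caps at about (303,214), (325,217), (347,220) and (370,223). The jar is at (445,197), the tip box at (241,188) and the vial at (350,136). The scene view agrees, and the latched key isn't obvious in either. Next I'll segment the caps.

Run:
```python
from h import *
for n,rs in (("top",[(303,214),(325,217),(347,220),(370,223)]),("scene",[(208,162),(186,162),(163,161),(140,161)])):
    f=ctrl.grab_frame(n);g=cv2.cvtColor(f["pixels"],cv2.COLOR_BGR2GRAY)
    P=[]
    for c,r in rs:
        w=g[r-11:r+12,c-11:c+12]
        th,_=cv2.threshold(w,0,255,cv2.THRESH_OTSU);th=max(th,110)
        k,L,st,ce=cv2.connectedComponentsWithStats((w>th).astype(np.uint8))
        i=L[11,11];uv=ce[i]+[c-11,r-11];p=ray(f,uv,.091);P.append(p);print(n,th,st[i],uv.round(1),p.round(4))
    P=np.array(P);d=P[0]-P[3];print("pitch",np.linalg.norm(np.diff(P,axis=0),axis=1).round(4),"yaw",np.arctan2(-d[0],d[1]),P.mean(0).round(4))
f=ctrl.grab_frame("top");cv2.imwrite("pics/c.png",cv2.resize(f["pixels"][190:250,270:400],None,fx=6,fy=6,interpolation=2))
```

```text
top 110 [  0   0  23  23 529] [303. 214.] [ 0.5339 -0.0397  0.091 ]
top 110 [  0   0  23  23 529] [325. 217.] [ 0.5257 -0.0908  0.091 ]
top 110 [  0   0  23  23 529] [347. 220.] [ 0.5175 -0.1419  0.091 ]
top 110 [  0   0  23  23 529] [370. 223.] [ 0.5092 -0.1954  0.091 ]
pitch [0.0518 0.0518 0.0541] yaw -0.15688301618766662 [ 0.5216 -0.1169  0.091 ]
scene 110 [  5   6  12  12 129] [208.  162.6] [ 0.5421 -0.0374  0.091 ]
scene 110 [  4   4  12  14 153] [184.9 161.6] [ 0.5311 -0.0884  0.091 ]
scene 110 [  4   5  13  14 154] [162.  161.5] [ 0.523  -0.1394  0.091 ]
scene 110 [  4   4  13  14 151] [138.9 160.6] [ 0.5121 -0.1907  0.091 ]
pitch [0.0522 0.0516 0.0524] yaw -0.19314356034967603 [ 0.5271 -0.114   0.091 ]
```

View pics/c.png

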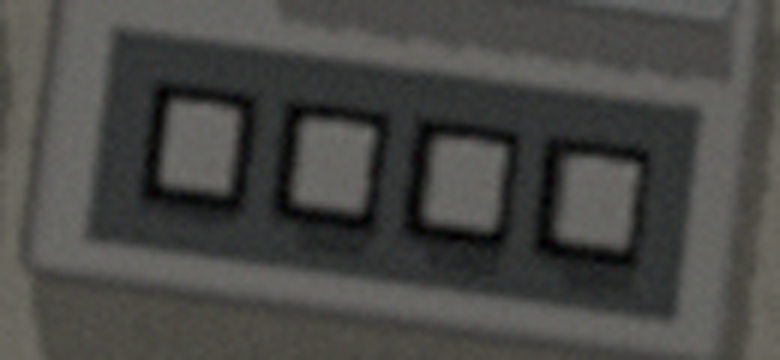

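Run:
```python
from h import *
f=ctrl.grab_frame("top");g=cv2.cvtColor(f["pixels"],cv2.COLOR_BGR2GRAY)
P=[]
for c,r in [(304,214),(325,218),(347,220),(370,224)]:
    w=cv2.resize(g[r-11:r+12,c-9:c+10],None,fx=8,fy=8,interpolation=cv2.INTER_CUBIC)
    m=(w>75).astype(np.uint8)
    k,L,st,ce=cv2.connectedComponentsWithStats(m)
    i=L[92,76];uv=(ce[i]+.5)/8-.5+[c-9,r-11];p=ray(f,uv,.091);P.append(p);print(st[i]/8,uv.round(1),p.round(4), w[92,76])
P=np.array(P);d=P[0]-P[3];print("pitch",np.linalg.norm(np.diff(P,axis=0),axis=1).round(4),"yaw",np.arctan2(-d[0],d[1]),P.mean(0).round(4))
yaw=np.arctan2(-d[0],d[1]);u=np.array([-np.sin(yaw),np.cos(yaw),0])
s=ctrl.state();R=np.array(s["eef_rot"])
K=[P.mean(0)+u*.052*k for k in(1.5,.5,-.5,-1.5)]
for k in K: print(k.round(4),"tool-frame delta now",(R.T@(k-s["eef_pos"])).round(4))
print("tool x angle",np.arctan2(R[1,0],R[0,0]))
```

```text
[   2.125    3.875   12.5     15.125 1244.25 ] [302.9 213.9] [ 0.5341 -0.0393  0.091 ] 102
[   3.125    3.      13.125   15.    1276.125] [325.1 217. ] [ 0.5257 -0.091   0.091 ] 102
[   3.125    4.25    13.      15.    1275.   ] [347.1 220.1] [ 0.5174 -0.1421  0.091 ] 103
[   2.125    3.25    13.125   15.    1268.   ] [369.1 223.1] [ 0.5091 -0.1933  0.091 ] 103
pitch [0.0523 0.0519 0.0519] yaw -0.1606314889378209 [ 0.5216 -0.1164  0.091 ]
[ 0.5341 -0.0394  0.091 ] tool-frame delta now [ 0.4876 -0.5034  0.1356]
[ 0.5257 -0.0908  0.091 ] tool-frame delta now [ 0.4621 -0.4581  0.1356]
[ 0.5174 -0.1421  0.091 ] tool-frame delta now [ 0.4365 -0.4128  0.1356]
[ 0.5091 -0.1934  0.091 ] tool-frame delta now [ 0.411  -0.3676  0.1356]
tool x angle 0.35288984289902636
```

Emit:
arm_command(hand=-1, moves=[{"angular":[0,0,0.103],"travel":[0,0,0]},{"angular":[0,0,0.103],"travel":[0,0,0]},{"angular":[0,0,0.103],"travel":[0,0,0]},{"angular":[0,0,0.103],"travel":[0,0,0]},{"angular":[0,0,0.102],"travel":[0,0,0]},{"angular":[0,0,0],"travel":[0,0,0]}])

```text
time_s: 1.3
eef_pos: [0.2508, -0.6803, 0.2266]
eef_rot: [[0.986, -0.165, -0.0], [-0.165, -0.986, -0.0], [-0.0, 0.0, -1.0]]
ft_force: [0.4, -0.5, 0.3]
finger_gap: 0.0577
```

Emit:
arm_command(moves=[{"travel":[0.01,-0.035,0],"angular":[0,0,0]},{"travel":[0.01,-0.035,0],"angular":[0,0,0]},{"travel":[0.01,-0.035,0],"angular":[0,0,0]},{"travel":[0.01,-0.035,0],"angular":[0,0,0]},{"travel":[0.01,-0.035,0],"angular":[0,0,0]},{"travel":[0.01,-0.035,0],"angular":[0,0,0]},{"travel":[0.01,-0.035,0],"angular":[0,0,0]},{"travel":[0.01,-0.035,0],"angular":[0,0,0]}])

```text
time_s: 1.97
eef_pos: [0.3749, -0.4153, 0.2269]
eef_rot: [[0.988, -0.157, 0.0], [-0.157, -0.988, -0.0], [0.0, 0.0, -1.0]]
ft_force: [0.7, 0.0, 0.7]
finger_gap: 0.0039
```

Emit:
arm_command(moves=[{"travel":[0.01,-0.035,0],"angular":[0,0,0]},{"travel":[0.01,-0.035,0],"angular":[0,0,0]},{"travel":[0.01,-0.035,0],"angular":[0,0,0]},{"travel":[0.01,-0.035,0],"angular":[0,0,0]},{"travel":[0.01,-0.035,0],"angular":[0,0,0]},{"travel":[0.01,-0.035,0],"angular":[0,0,0]},{"travel":[0.01,-0.035,0],"angular":[0,0,0]},{"travel":[0,0,0],"angular":[0,0,0]}])

```text
time_s: 2.63
eef_pos: [0.4862, -0.1792, 0.2267]
eef_rot: [[0.989, -0.148, 0.002], [-0.148, -0.989, 0.002], [0.001, -0.003, -1.0]]
ft_force: [0.2, -0.5, -0.2]
finger_gap: 0.0002
```

```bash
cat > w.py <<'E'
from h import *
s=ctrl.state();R=np.array(s["eef_rot"]);p=np.array(s["eef_pos"])
print(s["time_s"],p.round(4),R[:,2].round(4),"ang",np.arctan2(R[1,0],R[0,0]).round(4),"ft",np.round(s["ft_force"],2),"gap",s["finger_gap"])
for k in ((.5341,-.0394),(.5257,-.0908),(.5174,-.1421),(.5091,-.1934)): print((R.T@(np.array([*k,.083+.008+.008])-p)).round(4))
E
python3 w.py
```

```text
2.6333 [ 0.4862 -0.1792  0.2267] [ 0.0018  0.0024 -1.    ] ang -0.1484 ft [ 0.24 -0.51 -0.25] gap 0.00022430512849571515
[ 0.0265 -0.1451  0.1282]
[ 0.0258 -0.093   0.128 ]
[ 0.0252 -0.041   0.1279]
[0.0246 0.0109 0.1278]
```

Emit:
arm_command(moves=[{"travel":[0.0066,-0.036,0],"angular":[0,0,0]},{"travel":[0.0066,-0.036,0],"angular":[0,0,0]},{"travel":[0.0066,-0.036,0],"angular":[0,0,0]},{"travel":[0.0066,-0.036,0],"angular":[0,0,0]},{"travel":[0,0,0.035],"angular":[0,0,0.005]},{"travel":[0,0,0.035],"angular":[0,0,0.005]},{"travel":[0,0,0.03],"angular":[0,0,0]},{"travel":[0,0,0],"angular":[0,0,0]}])

```text
time_s: 3.3
eef_pos: [0.5295, -0.0479, 0.1223]
eef_rot: [[0.986, -0.166, -0.007], [-0.166, -0.986, 0.0], [-0.007, 0.001, -1.0]]
ft_force: [-0.5, 0.5, 0.9]
finger_gap: 0.0006
```

Emit:
arm_command(moves=[{"travel":[0,0,0],"angular":[0,0,0]},{"travel":[0,0,0],"angular":[0,0,0]},{"travel":[0,0,0],"angular":[0,0,0]}])

```text
time_s: 3.55
eef_pos: [0.533, -0.0487, 0.1284]
eef_rot: [[0.985, -0.17, 0.003], [-0.17, -0.985, -0.0], [0.003, -0.0, -1.0]]
ft_force: [-0.1, 0.6, 0.3]
finger_gap: 0.0007
```

```bash
python3 w.py
python3 - <<'E'
from h import *
f=ctrl.grab_frame("wrist");cv2.imwrite("pics/wr1.png",f["pixels"])
f=ctrl.grab_frame("scene");cv2.imwrite("pics/sc2.png",cv2.resize(f["pixels"][110:220,100:250],None,fx=5,fy=5,interpolation=2))
E
```

```text
3.55 [ 0.533  -0.0487  0.1284] [ 0.0027 -0.     -1.    ] ang -0.1709 ft [-0.1   0.58  0.28] gap 0.0007492945268706248
[-0.0006 -0.0094  0.0294]
[-0.0001  0.0427  0.0294]
[0.0004 0.0947 0.0294]
[0.0009 0.1466 0.0294]
```

View pics/wr1.png

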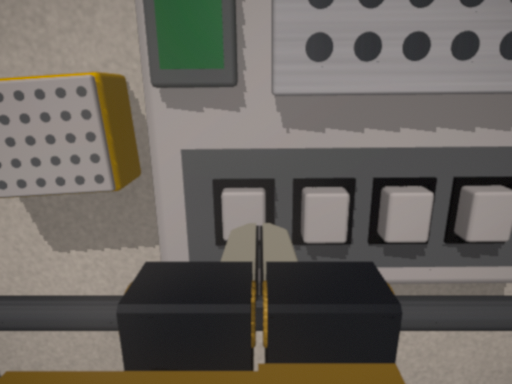

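View pics/sc2.png

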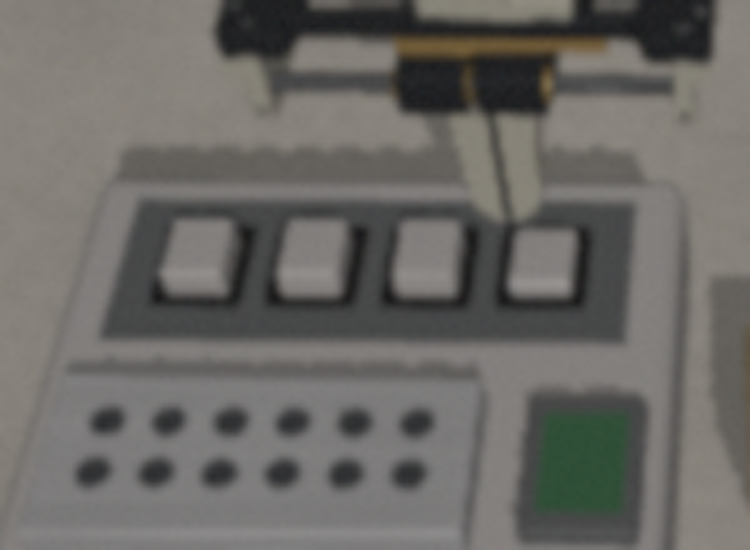

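The wrist and scene views show the cap next to the tip box sitting lower, with top edges at about (243,188) wrist and (545,230) in the scene crop. The other three stand proud. I'll use the wrist rays to check the x centre before tapping.

Run:
```python
from h import *
f=ctrl.grab_frame("wrist")
g=cv2.cvtColor(f["pixels"],cv2.COLOR_BGR2GRAY)
print("cam",(-np.array(f["R"]).T@np.array(f["t"])).round(3))
print(g[180:256:2,325]); print(g[180:256:2,405]);print(g[210,215:275:2])
for uv in ((303,188),(346,188),(325,188),(325,241),(405,188),(405,241),(381,215),(430,215)): print(uv,ray(f,uv,.091).round(4))
print("key1 86.5",ray(f,(222,210),.0865).round(4),ray(f,(266,210),.0865).round(4))
for k in ((.5341,-.0394),(.5257,-.0908),(.5174,-.1421)): print(np.round(proj(f,[*k,.091]),1))
p=ctrl.state()["eef_pos"];print("tip",proj(f,[p[0],p[1],p[2]-.008]))
```

```text
cam [ 0.61  -0.063  0.287]
[ 29  28  27  66 126 131 139 161 157 150 149 149 148 148 149 148 148 148
 148 147 147 148 147 147 146 146 146 146 145 145 142  96  50  59  60  61
  60  60]
[ 17  14  21 102 129 132 148 161 152 149 148 148 148 148 148 148 148 148
 148 147 147 146 147 147 145 146 145 146 146 144 132  70  46  56  57  57
  57  56]
[ 41  39  38  66 134 146 147 147 147 147 147 147 148 147 146 146 147 147
 147 147 146 147 146 144 128  84  38  36  37  39]
(303, 188) [ 0.5477 -0.0794  0.091 ]
(346, 188) [ 0.5433 -0.1051  0.091 ]
(325, 188) [ 0.5455 -0.0926  0.091 ]
(325, 241) [ 0.5104 -0.0885  0.091 ]
(405, 188) [ 0.5372 -0.1405  0.091 ]
(405, 241) [ 0.5017 -0.1387  0.091 ]
(381, 215) [ 0.5221 -0.1249  0.091 ]
(430, 215) [ 0.5169 -0.155   0.091 ]
key1 86.5 [ 0.5406 -0.0272  0.0865] [ 0.5359 -0.0547  0.0865]
[242.5 219. ]
[325.9 218.3]
[409.2 217.6]
tip [np.float64(256.9676074789795), np.float64(238.73759618301955)]
```

Emit:
arm_command(moves=[{"travel":[0,-0.0095,0],"angular":[0,0,-0.01]},{"travel":[0,0,0.01],"angular":[0,0,0]},{"travel":[0,0,0],"angular":[0,0,0]},{"travel":[0,0,0],"angular":[0,0,0]}])

```text
time_s: 4.03
eef_pos: [0.5331, -0.0386, 0.1159]
eef_rot: [[0.987, -0.16, -0.001], [-0.16, -0.987, -0.0], [-0.001, 0.0, -1.0]]
ft_force: [-0.4, -0.3, 0.5]
finger_gap: 0.0003
```

```bash
python3 w.py
```

```text
4.0333 [ 0.5331 -0.0386  0.1159] [-0.0014 -0.     -1.    ] ang -0.1604 ft [-0.4  -0.26  0.49] gap 0.0003217256785130378
[0.0011 0.0006 0.0169]
[0.001  0.0527 0.0169]
[0.001  0.1046 0.017 ]
[0.001  0.1566 0.017 ]
```

Emit:
arm_command(moves=[{"travel":[0.002,0,0.008],"angular":[0,0,0]},{"travel":[0,0,0.005],"angular":[0,0,0]},{"travel":[0,0,0.002],"angular":[0,0,0]},{"travel":[0,0,0],"angular":[0,0,0]},{"travel":[0,0,0],"angular":[0,0,0]},{"travel":[0,0,0],"angular":[0,0,0]}])

```text
time_s: 4.53
eef_pos: [0.5355, -0.0394, 0.1016]
eef_rot: [[0.987, -0.161, -0.0], [-0.161, -0.987, -0.0], [-0.0, 0.0, -1.0]]
ft_force: [0.3, -0.1, 0.3]
finger_gap: 0.0003
```

Emit:
arm_command(moves=[{"travel":[0,0,0.001],"angular":[0,0,0]},{"travel":[0,0,0.001],"angular":[0,0,0]},{"travel":[0,0,0.001],"angular":[0,0,0]},{"travel":[0,0,0],"angular":[0,0,0]},{"travel":[0,0,0],"angular":[0,0,0]}])

```text
time_s: 4.95
eef_pos: [0.5356, -0.0393, 0.0986]
eef_rot: [[0.987, -0.16, -0.0], [-0.16, -0.987, -0.0], [-0.0, 0.0, -1.0]]
ft_force: [-0.7, 1.2, 0.2]
finger_gap: 0.0005
```

Emit:
arm_command(moves=[{"travel":[0,0,0.001],"angular":[0,0,0]},{"travel":[0,0,0.001],"angular":[0,0,0]},{"travel":[0,0,0],"angular":[0,0,0]},{"travel":[0,0,0],"angular":[0,0,0]}])

```text
time_s: 5.28
eef_pos: [0.5355, -0.0393, 0.0965]
eef_rot: [[0.987, -0.16, -0.0], [-0.16, -0.987, -0.0], [-0.0, 0.0, -1.0]]
ft_force: [-1.0, -0.0, 0.7]
finger_gap: 0.0007
```

Emit:
arm_command(moves=[{"travel":[0,0,0.001],"angular":[0,0,0]},{"travel":[0,0,0],"angular":[0,0,0]},{"travel":[0,0,0],"angular":[0,0,0]}])

```text
time_s: 5.53
eef_pos: [0.5355, -0.0393, 0.0955]
eef_rot: [[0.987, -0.16, -0.0], [-0.16, -0.987, -0.0], [-0.0, 0.0, -1.0]]
ft_force: [0.5, 0.1, -0.5]
finger_gap: 0.0004
```

Emit:
arm_command(moves=[{"travel":[0,0,0.001],"angular":[0,0,0]},{"travel":[0,0,0],"angular":[0,0,0]},{"travel":[0,0,0],"angular":[0,0,0]}])

```text
time_s: 5.78
eef_pos: [0.5357, -0.0393, 0.0948]
eef_rot: [[0.987, -0.161, 0.0], [-0.161, -0.987, -0.0], [0.0, -0.0, -1.0]]
ft_force: [-1.0, -0.7, 5.6]
finger_gap: -0.0002
```

Free travel down to 87.5 mm, then 5.6 N and firm at 86.8 mm: this is the latched key, as the picture suggested. Now I'll press it home.

Emit:
arm_command(moves=[{"travel":[0,0,0.001],"angular":[0,0,0]},{"travel":[0,0,0.001],"angular":[0,0,0]},{"travel":[0,0,0.001],"angular":[0,0,0]},{"travel":[0,0,0],"angular":[0,0,0]},{"travel":[0,0,0],"angular":[0,0,0]}])

```text
time_s: 6.2
eef_pos: [0.5357, -0.0393, 0.0925]
eef_rot: [[0.987, -0.161, 0.001], [-0.161, -0.987, 0.0], [0.001, -0.0, -1.0]]
ft_force: [-3.4, 0.2, 17.5]
finger_gap: 0.0006
```

Emit:
arm_command(moves=[{"travel":[0,0,0.001],"angular":[0,0,0]},{"travel":[0,0,0],"angular":[0,0,0]},{"travel":[0,0,0],"angular":[0,0,0]}])

```text
time_s: 6.45
eef_pos: [0.5357, -0.0393, 0.0921]
eef_rot: [[0.987, -0.161, 0.001], [-0.161, -0.987, 0.0], [0.001, -0.0, -1.0]]
ft_force: [-5.1, -0.0, 26.2]
finger_gap: 0.0007
```

At the stop: the tip is at 84.1 mm with 26 N. I'll let go straight up, back off towards the robot and look.

Emit:
arm_command(moves=[{"travel":[0,0,-0.004],"angular":[0,0,0]},{"travel":[0,0,-0.008],"angular":[0,0,0]},{"travel":[0,0,-0.02],"angular":[0,0,0]},{"travel":[0,0,-0.03],"angular":[0,0,0]},{"travel":[0,0,-0.03],"angular":[0,0,0]},{"travel":[-0.02,0,-0.03],"angular":[0,0,0]},{"travel":[0,0,0],"angular":[0,0,0]},{"travel":[0,0,0],"angular":[0,0,0]}])

```text
time_s: 7.12
eef_pos: [0.5159, -0.036, 0.2139]
eef_rot: [[0.987, -0.16, 0.003], [-0.16, -0.987, 0.0], [0.003, -0.001, -1.0]]
ft_force: [0.7, 0.7, -1.3]
finger_gap: 0.0008
```

Emit:
arm_command(moves=[{"travel":[0,0,0],"angular":[0,0,0]},{"travel":[0,0,0],"angular":[0,0,0]},{"travel":[0,0,0],"angular":[0,0,0]}])

```text
time_s: 7.37
eef_pos: [0.5156, -0.0361, 0.2113]
eef_rot: [[0.987, -0.16, -0.002], [-0.16, -0.987, -0.0], [-0.002, 0.0, -1.0]]
ft_force: [-0.3, -0.3, -0.3]
finger_gap: 0.0002
```

```bash
python3 w.py
python3 - <<'E'
from h import *
f=ctrl.grab_frame("wrist")["pixels"]
g=ctrl.grab_frame("scene")["pixels"]
cv2.imwrite("pics/sc3.png",np.vstack([cv2.resize(g[120:190,100:250],None,fx=4,fy=4,interpolation=2),cv2.resize(f[:,:],(600,300))]))
h=ctrl.grab_frame("top")["pixels"];o=cv2.imread("pics/top1.png")
for n,(a,b,c,d) in dict(jar=(170,215,415,470),box=(165,210,215,270),vial=(125,148,340,360)).items(): print(n,cv2.absdiff(h[a:b,c:d],o[a:b,c:d]).mean().round(2))
E
```

```text
7.3667 [ 0.5156 -0.0361  0.2113] [-2.1e-03 -2.0e-04 -1.0e+00] ang -0.1612 ft [-0.29 -0.3  -0.26] gap 0.00021096047704652246
[0.019  0.0002 0.1123]
[0.0189 0.0523 0.1123]
[0.019  0.1043 0.1123]
[0.019  0.1563 0.1124]
jar 2.41
box 3.08
vial 2.93
```

View pics/sc3.png

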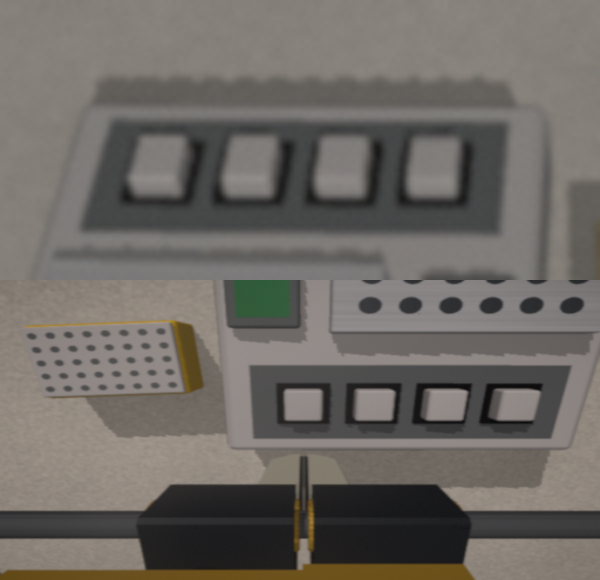

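All four caps now look equally proud. In the scene crop the top edges are all near row 133, and the pressed key at (435,165) has risen. I'll do one numeric check with the earlier measure, then hand in.

Run:
```python
from h import *
f=ctrl.grab_frame("scene");g=cv2.cvtColor(f["pixels"],cv2.COLOR_BGR2GRAY);ok=1
for c,r in [(208,162),(186,162),(163,161),(140,161)]:
    w=g[r-11:r+12,c-11:c+12];k,L,st,ce=cv2.connectedComponentsWithStats((w>110).astype(np.uint8));a=st[L[11,11]];print(a);ok&=a[4]>142
print(ok)
if ok: print(ctrl.job_done())
```

```text
[  5   4  12  14 154]
[  4   3  13  15 156]
[  4   4  13  15 165]
[  3   4  14  14 156]
1
the job is handed in; nothing more can be done
None
```

The latched key was the one nearest the tip box. I pressed it fully in and let go, it sprang up, and I handed the job in at about 7.5 s.

- **Finding it:** The cap looked lower than the other three in the scene and wrist pictures. The tap confirmed it, with free travel to about 87.5 mm, then a firm 5.6 N at 86.8 mm.
- **Pressing it:** It reached the stop with the fingertips at about 84.1 mm and 26 N. I let go straight up. I never touched the other three keys.
- **Last checks:** In the scene picture the pressed cap grew from 129 to 154 px, matching the other three at 156–165 px, so all four keys read as up. I did not tap it again to confirm.
- **Bystanders:** The arm stayed clear of the jar, tip box and little bottle. Comparing the overhead pictures before and after showed small differences (2.4–3.1 grey levels) that I took as camera noise. I did not measure their positions again.
- **One disagreement:** The scene and overhead cameras differed by about 5 mm on the keys' position along x. The wrist camera fell in between, so I moved 2 mm in x before tapping.

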